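# Bring the slide jar to the front and show the notched slide's label

### The arm

A 6-joint arm with a two-finger parallel gripper is mounted at the origin on the work surface. World frame = base frame: x ahead of the robot, y to its left, z up, the work surface at z = 0. Lengths are in m, angles in rad, forces in N, time in s.
With the tool pointing down it reaches from about 0.25 to 0.8 m from the base axis. Payload 8.5 kg.
Tool frame: the origin (TCP) lies midway between the tips of the shut fingers; the grasp point (between the pads) lies 19 mm behind it (hold_point_z is the y of the grasp point in the tool frame, in m); y points along the fingers, x is the direction in which the jaws open and shut, and the axes are right-handed (so a half turn about y gives the same grasp; the last joint's range is limited). The gripper opens to 85 mm and grips with 20 to 120 N. Pads are 22 mm wide; open, the fingers measure 114 mm over their backs; the gripper's body (76 mm by 85 mm) begins 54 mm behind the grasp point. The pads swing forward as they close: fully open they stand 13 mm farther back than shut.
Start: joints at [-1.19, 0.238, -0.013, 1.319, 0, 1.571], TCP at [0.195, -0.487, 0.231] pointing down, gripper open.
Joint ranges: [-2.66, 2.66], [-1.03, 1.9], [-1.14, 1.46], [-1.82, 2.27], [-1.45, 1.34], [-3.14, 3.14]. Speed limits (rad/s): [2.22, 2.22, 2.79, 3.14, 3.14, 3.14].

### API

Orientations are given as a unit quaternion [w, x, y, z].
In Python, from rig import sense, snapshot, calibration, sign_off, hold_point_z gives the robot as it stands.
- The arm moves only by the tool send_rows, never from a script. Its argument "series" is a list of rows, each a list of 6 numbers: the shift along the world's x, y, z in mm, then the turn, a rotation vector about the world's x, y, z in degrees. In form: [[tx, ty, tz, rx, ry, rz], ...]. A call has 1 to 20 rows; each row is the pose to reach, as a shift and turn from the pose commanded when the call began; what a row does not reach only later rows make up. A row lasts 1/12 s, in which the tool goes at most 41.7 mm and 7.16 degrees, less where a joint would pass 70% of its speed; a pose out of reach is approached as far as the arm can. A call with a gripper value outside its range is refused whole. "fingers" is the closure, from 0 (fully open) to 1 (shut), set as the call begins (left out, the last holds). The fingers move at their own pace and stop on an object; "grip_force" is the grip in N (left out, the last holds). Time passes only in rows, so rows that repeat a pose let the fingers close. It gives the time, the measured TCP pose, the force and the opening at its end, in the units of the state.
- sense(): the state, without advancing time (a new reading comes with each control period).
- snapshot(name): name is "scene" or "top"; returns (picture, depth): 400x640x3 uint8, red, green, blue; 400x640 float32, m along the optical axis (not along the pixel's ray), 0 where there is no reading.
- calibration(name): a dict with "fx", "fy", "cx", "cy" (pixels), "camera_from_world" (4x4, takes a point from world to camera coordinates). Camera axes: x right, y down, z forward; pixel columns grow to the right and rows downward; lengths in m; the calibration is good to about 2 mm. A picture is of the moment at which its call begins. calibration takes no time and is no camera call.
- sign_off(): hands the job in, once; it reports no verdict.
The state is a dict: "time": time; "q": joint angles; "joint_vel": joint speeds; "effort": joint torques, N m; "position": TCP position; "ee_rot": TCP orientation; "contact_force": force on the tool from outside, world axes, zero at the start; "torque": the same for the moment, N m; "opening": finger opening in m.
Only numpy, scipy, OpenCV 4.12 (cv2) and the standard library are available. Lean on these libraries where they do the work, as an engineer would, in place of code of your own. Each camera call takes 0.05 s, during which the arm holds its last target.

### The job

In the small two-bay tray the slide jar should stand in the bay nearest the robot and the bottle in the bay behind it, but they were put back the wrong way round: swap them, keeping both upright. Then find the slide whose frosted label end, marked by a small notched corner, stands uppermost in the jar, draw it out by that end (leave the two plain slides in the jar) and tip it so that its frosted label face looks up, at least halfway to lying level, with the whole slide higher than the top of the bottle. Finish while still holding the slide there in the gripper, motionless, and do not disturb the other things on the bench.

Things in the scene. Friction and masses are not known exactly. Their poses are not given: they have to be found in the camera images.
- slide_jar: Loose clear-glass slide jar, open-topped box 54.5 (its x) by 36 (its y) by 54 mm tall, walls 4, floor 6 mm thick, 160 g; starts in the back bay, turned any way. Origin: centre of its underside, z up. It can be gripped over its plain outer side faces, 36 mm apart, the slides standing between the fingers.
- jar_mouth (a point): Centre of the jar's mouth, 54 mm above its underside. Three upright grooves at the jar's x = -20, 0 and +20 mm each hold one slide standing on its short end on the jar's floor, its width along the jar's y, with 1 to 1.5 mm of play; the slides stand 27 mm out of the mouth.
- bottle: Loose round amber bottle with a plain white screw cap, 170 g, 98 mm tall: body 54 mm diameter up to 56 mm, then shoulder and neck, cap 34 mm diameter from 77 to 98 mm. Origin: centre of its underside, z up. It starts in the tray's front bay and can be gripped by the cap.
- tray: Fixed grey plastic tray 200 (its x) by 105 (its y) mm, floor 4 mm thick, rim and middle divider 16 mm high above the bench, walls 4 mm: two bays one behind the other, each about 94 by 97 mm inside. Origin: centre of its underside; its x axis points from the front bay to the back bay, roughly away from the robot (within 20 degrees).
- front_bay (a point): Centre of the floor of the tray's front bay, the one nearer the robot (4 mm above the bench).
- back_bay (a point): Centre of the floor of the tray's back bay, the one farther from the robot (4 mm above the bench).
- side_spot (a point): A point on the bare bench to the right of the tray (the robot's right), 130 mm from its centre line, level with the bench; the bench is free for 55 mm around it, so a thing can be set down there for a moment.
- slide: The wanted slide: loose clear glass 75 x 25 x 4 mm, 19 g, upright in one groove. Its top 19.5 mm is frosted white on one face, the label face. A 6 x 6 mm notch is cut from one top corner: seen from the label face, frosted end up, it is at the top right. Origin: centre of the lower (clear) end; z along its length to the frosted end, x out of the label face, y across, to the notched side.
- slide_frost (a point): Middle of the slide's frosted end, on its long axis, 65 mm from the clear end (10 mm from the top edge).
- slide_foot (a point): Middle of the slide's clear end, the end that stands in the jar (the same point as the slide's origin).
- plain_slide_a: A plain clear slide of the same size, no notch and no frosting, in another groove of the jar; stays in the jar. Origin: centre of its lower end face, z along its length.
- plain_slide_b: A second plain clear slide, the same, in the remaining groove; stays in the jar.
- dish: Bystander: closed clear flat culture dish, 90 mm diameter, 15 mm tall, to the left of the tray. Origin: centre of its underside.
- forceps: Bystander: steel forceps lying flat, 122 mm long (its x), 8 mm high, left of the tray. Origin: near the middle, at its underside.
- vial: Bystander: small glass vial with black cap, 25 mm diameter, 42 mm tall, behind the tray. Origin: centre of its underside.
- breadboard: Bystander: plywood base 150 by 110 mm with an electronics breadboard and a circuit board, 32 mm high, at the left. Origin: centre of its underside.
- tape_roll: Bystander: roll of tape lying flat, 68 mm diameter, 19 mm high, at the right. Origin: centre of its underside.
- tip_box: Bystander: box of pipette tips with a clear lid, 85 by 122 mm, 73 mm high, at the right. Origin: centre of its underside.
- screwdriver: Bystander: screwdriver 160 mm long lying on the bench at the left. Origin: at its underside.
Mind the look-alikes: they are no part of the job. Several things have the shape of the slide_jar; the one meant has the colours described above. Several things have the shape of the bottle; the one meant has the colours described above.

How it is judged:
By the outcome, as a careful person would: the job done as asked, in the order asked, and still so for the second after the job is handed in, while the arm keeps its last pose, push and grip.
It also fails if it takes over 58 s, if anything falls off the work surface, if the arm or the gripper's body presses on something with over 40 N, if the wrist force passes 120 N, or if a joint passes its speed limit or range.

## Working session

There is one attempt and no reset: what is moved stays moved. The work goes in short steps, Python scripts to look and compute and a tool call to move; the robot and the scene stay as the last step left them, time stands still between calls to the robot, and variables do not carry over. Pictures are saved under pics/ and viewed, and the job is handed in when it is done.

Besides the shell and the picture viewer there is one more tool, called by a JSON object that holds its "api" and its "payload", one argument or row to a line. send_rows: Moves the arm, as the interface text tells. Its arguments: {"type":"object","properties":{"series":{"type":"array"},"fingers":{"type":"number"},"grip_force":{"type":"number"}},"required":["series"]}

```bash
ls; mkdir -p pics
cat > h.py <<'E'
import numpy as np, cv2
from rig import sense, snapshot, calibration, sign_off, hold_point_z
def shot(n,f):
    p,d=snapshot(n); cv2.imwrite('pics/'+f+'.png',p[:,:,::-1]); np.savez('pics/'+f+'.npz',p=p,d=d); return p,d
def ray(n,u,v,z):
    c=calibration(n);T=np.array(c['camera_from_world']);R=T[:3,:3];t=T[:3,3]
    o=-R.T@t; d=R.T@np.array([(u-c['cx'])/c['fx'],(v-c['cy'])/c['fy'],1.])
    return o+d*(z-o[2])/d[2]
def proj(n,P):
    c=calibration(n);T=np.array(c['camera_from_world']);q=T[:3,:3]@np.array(P)+T[:3,3]
    return c['fx']*q[0]/q[2]+c['cx'],c['fy']*q[1]/q[2]+c['cy']
def pts(n,d):
    c=calibration(n);T=np.array(c['camera_from_world'])
    v,u=np.mgrid[0:400,0:640]
    X=np.stack([(u-c['cx'])/c['fx']*d,(v-c['cy'])/c['fy']*d,d],-1)
    return (X-T[:3,3])@T[:3,:3]
E
python3 - <<'E'
from h import *
print(sense(), hold_point_z if not callable(hold_point_z) else hold_point_z())
shot('scene','s0');shot('top','t0')
for n in('scene','top'):
    c=calibration(n);T=np.array(c['camera_from_world']);print(n,c['fx'],-T[:3,:3].T@T[:3,3],T[:3,:3])
E
```

```text
pics
{'time': 0.0, 'q': array([-1.18997594e+00,  2.38792205e-01, -1.42245329e-02,  1.31922726e+00,
       -1.84409792e-05,  1.57078775e+00]), 'joint_vel': array([-0.0008146 , -0.00170966, -0.00118694, -0.00012299, -0.00108465,
        0.00141795]), 'effort': array([ 1.38911524e-03, -5.38776612e+01,  3.46438479e+01,  1.80857896e-02,
        2.23788547e-04, -1.86108127e-05]), 'position': array([ 0.19497469, -0.48700843,  0.23068322]), 'ee_rot': array([ 0.58587722, -0.58531425,  0.39675741, -0.39590235]), 'contact_force': array([ 0.1676318 , -0.02142717,  0.48920778]), 'torque': array([-0.02737454, -0.00124652,  0.05078737]), 'opening': 0.08540499435538883} -0.0187
scene 401.33480174400137 [1.22139927 0.51896444 0.70043339] [[-0.61230765  0.79056797 -0.0090347 ]
 [ 0.46530964  0.35110408 -0.81253484]
 [-0.6391919  -0.50172523 -0.58284261]]
top 517.7043020996979 [ 0.25478819 -0.0322722   1.52283828] [[ 2.45952296e-02 -9.99687288e-01  4.51682485e-03]
 [-9.78964770e-01 -2.50003016e-02 -2.02491885e-01]
 [ 2.02541486e-01  5.58522022e-04 -9.79273524e-01]]
```

View pics/s0.png

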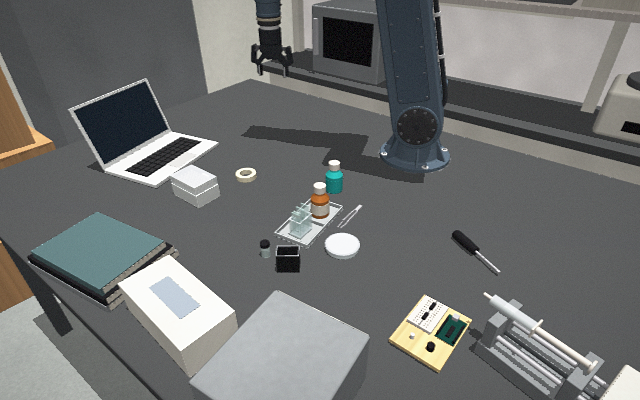

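View pics/t0.png

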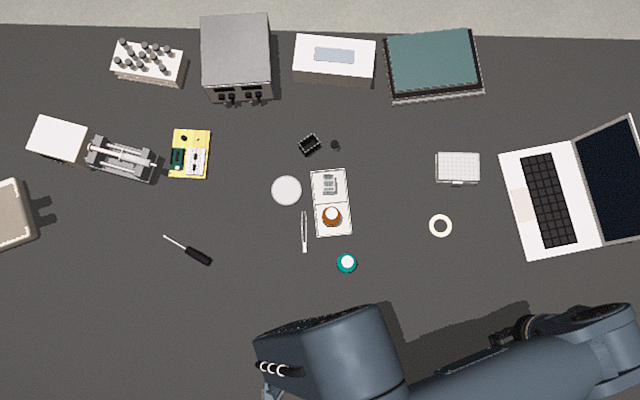

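The scene view shows the tray around (310,220), with the amber bottle at (320,200) and the jar at (300,222). The top view shows the tray at (331,202), the jar at (328,183) and the bottle at (332,215). I'll enlarge both.

Run:
```python
import cv2,numpy as np
a=cv2.imread('pics/s0.png')[175:255,260:360];b=cv2.imread('pics/t0.png')[160:245,290:375]
cv2.imwrite('pics/s0z.png',cv2.resize(a,None,fx=7,fy=7,interpolation=cv2.INTER_CUBIC))
cv2.imwrite('pics/t0z.png',cv2.resize(b,None,fx=7,fy=7,interpolation=cv2.INTER_CUBIC))
```

```text
(no output)
```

View pics/s0z.png

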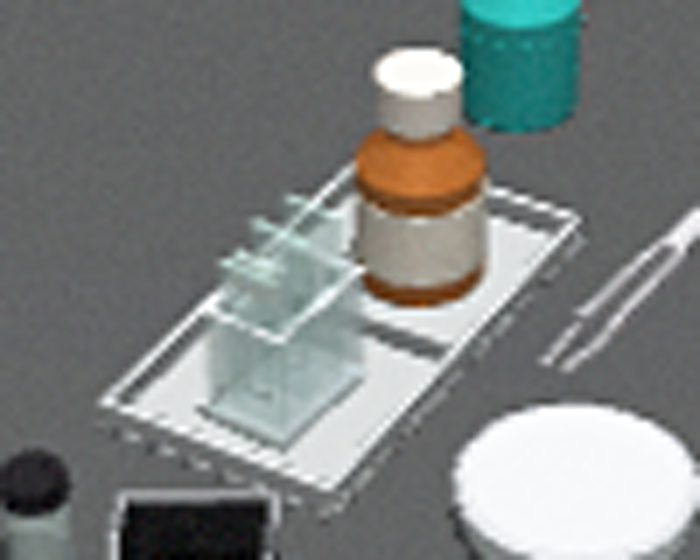

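View pics/t0z.png

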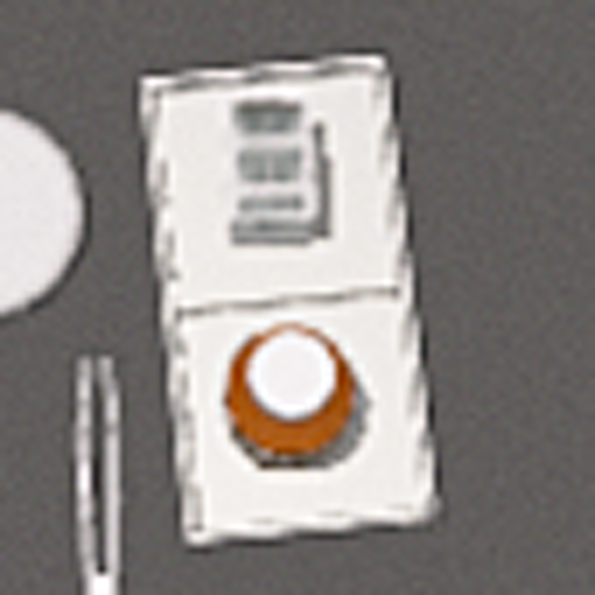

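Run:
```python
from h import *
from scipy.spatial.transform import Rotation as Ro
np.set_printoptions(precision=4,suppress=True,linewidth=200)
q=sense()['ee_rot'];print(Ro.from_quat(q[[1,2,3,0]]).as_matrix())
z=np.load('pics/t0.npz');p,d=z['p'].astype(int),z['d']
P=pts('top',d)
print((P[168:200:1,318:342,2]*1000).astype(int))
# corners
C=[ray('top',290+(a+.5)/7-.5,160+(b+.5)/7-.5,.016)[:2] for a,b in[(142,78),(383,58),(437,522),(187,543)]]
C=np.array(C);print(C,np.linalg.norm(C-np.roll(C,-1,0),axis=1))
# depth: cap
m=(abs(P[...,2]-.102)<.004);m[:205]=0;m[230:]=0;m[:,:315]=0;m[:,350:]=0
print('cap',m.sum(),P[m].mean(0),P[m].min(0),P[m].max(0))
z=np.load('pics/s0.npz');S=pts('scene',z['d'])
m=(abs(S[...,2]-.102)<.004);m[:,:300]=0;m[:,345:]=0;m[:170]=0;m[200:]=0
print('cap s',m.sum(),S[m].mean(0),S[m].min(0),S[m].max(0))
print((S[196:240,285:318,2]*1000).astype(int))
```

```text
[[ 0.3717 -0.0005  0.9284]
 [-0.9284  0.0012  0.3717]
 [-0.0013 -1.     -0.    ]]
[[   0    6   -3   -4    1    0    5    2    3    0    4    1   -1    1   -3    0   -2    5   19   16   17   13   18   13]
 [   2    0   -2   -2   -2   -1    3    3   17   13   17   18   21   15   17   17   17   19   14   18   17   13   16    8]
 [  13   17   16   17   15   16   19   14   17   19   12   25   13   11   11    0    6    9    8    9    2    5    5    5]
 [  15   15   16    9    8    7   11    3    4    4    8    4    3    1    0    4    7    2    0    7    6    6    0    7]
 [  -1    1    3    1    5    7   85   87   83   86   88   86   85    6    0    7    6    1    5    4    6    5    4    0]
 [   4    9    2    0   57   59   85   83   88   82   92   82   86 1522   74   59   54    6   13    7    3    4    5    2]
 [   8    0    1    0   56   52   81   77   74   72   76   77   75   74   75   59   62    4    2 1522    4    6   -1    7]
 [   7    0   11    7   40   62   63   68   65   61   67   60   63   57   60   59   60    5    2    0    4    9   -1    3]
 [1522    8    7    0   32   58   
[... 2653 characters left out ...]
 4   -1    3    5]
 [  -1    2    3    6    3   10   10   10    7    9    4   12    1    7    0    0    1    4    2    9    4    2    6    6]
 [   3    5    6    6    5    9    0   12    9   -1   -3    9    6    0    5    7    4    4    4    9    3    9    6    3]]
[[ 0.6302  0.0127]
 [ 0.6417 -0.0903]
 [ 0.4425 -0.1162]
 [ 0.431  -0.0121]] [0.1037 0.2009 0.1048 0.2007]
cap 88 [ 0.4908 -0.0531  0.1024] [ 0.4751 -0.069   0.0981] [ 0.5067 -0.0382  0.106 ]
cap s 68 [ 0.4882 -0.0516  0.1004] [ 0.4728 -0.067   0.0982] [ 0.5047 -0.0352  0.1023]
[[-2 -1  0 ... 69 69 71]
 [-2 -3 -1 ... 69 69 71]
 [ 0 -2 -2 ... 67 68 68]
 ...
 [10 11 14 ... 10  8  2]
 [ 8  9  9 ...  6  2 -1]
 [ 2  8  6 ...  4  3 -1]]
```

```bash
cat >> h.py <<'E'
def jar(n,d,c,r=.05,zlo=.048,zhi=.066):
    P=pts(n,d);m=(P[...,2]>zlo)&(P[...,2]<zhi)&(np.hypot(P[...,0]-c[0],P[...,1]-c[1])<r)&(d>0)
    return P[m]
def rect(Q):
    (c,s,a)=cv2.minAreaRect((Q[:,:2]*1000).astype(np.float32));
    if s[0]<s[1]: a+=90;s=s[::-1]
    return np.round(c,1),np.round(s,1),round((a+90)%180-90,1),len(Q)
def tops(n,d,c,z=.085,r=.05):
    P=pts(n,d);m=(abs(P[...,2]-z)<.006)&(np.hypot(P[...,0]-c[0],P[...,1]-c[1])<r)&(d>0)
    return P[m],np.argwhere(m)
E
python3 - <<'E'
from h import *
np.set_printoptions(precision=4,suppress=True,linewidth=200)
for n,f in(('top','t0'),('scene','s0')):
    z=np.load(f'pics/{f}.npz');d=z['d']
    print(n,rect(jar(n,d,(.585,-.045))))
    Q,ij=tops(n,d,(.585,-.045))
    a=np.radians(0)
    x=Q[:,0];k=np.digitize(x,[.569,.588])if n=='top' else np.digitize(x,[.569,.588])
    for i in range(3):
        q=Q[k==i]; 
        if len(q): print(i,len(q),q.mean(0),q.min(0),q.max(0))
E
```

```text
top (array([588. , -43.6]), array([54.7, 35.1]), 4.4, 121)
0 10 [ 0.5671 -0.044   0.0848] [ 0.5662 -0.0566  0.0804] [ 0.5687 -0.0337  0.088 ]
1 17 [ 0.5787 -0.0447  0.085 ] [ 0.569  -0.0564  0.0805] [ 0.5877 -0.0333  0.0899]
2 21 [ 0.6024 -0.0392  0.0857] [ 0.5888 -0.0532  0.0809] [ 0.6107 -0.0299  0.0906]
scene (array([586.9, -40.7]), array([54.6, 38.2]), 3.5, 169)
0 20 [ 0.566  -0.0409  0.0823] [ 0.5633 -0.0539  0.0794] [ 0.5688 -0.0292  0.0859]
1 17 [ 0.5853 -0.0391  0.0824] [ 0.5821 -0.0533  0.0798] [ 0.5879 -0.029   0.0851]
2 22 [ 0.602  -0.0387  0.0826] [ 0.588  -0.0524  0.0796] [ 0.609  -0.0268  0.0871]
```

{"api": "send_rows", "payload": {
  "series": [
    [30, 40, -5, 0, 0, -3],
    [60, 85, -10, 0, 0, -6],
    [88, 127, -15, 0, 0, -9],
    [115, 167, -20, 0, 0, -12],
    [140, 205, -25, 0, 0, -15],
    [165, 245, -30, 0, 0, -17.8],
    [190, 280, -36, 0, 0, -17.8],
    [215, 315, -42, 0, 0, -17.8],
    [240, 350, -48, 0, 0, -17.8],
    [262, 385, -54, 0, 0, -17.8],
    [280, 412, -60, 0, 0, -17.8],
    [290, 428, -61, 0, 0, -17.8],
    [295, 434.5, -61, 0, 0, -17.8],
    [295, 434.5, -61, 0, 0, -17.8],
    [295, 434.5, -61, 0, 0, -17.8]
  ],
  "fingers": 0,
  "grip_force": 40
}}

```text
time: 1.35
position: [0.4903, -0.0515, 0.1695]
ee_rot: [-0.518, 0.518, -0.482, 0.481]
contact_force: [-0.3, -1.1, -0.0]
opening: 0.0856
```

{"api": "send_rows", "payload": {
  "series": [
    [0, -1, -25, 0, 0, 0],
    [0, -1, -50, 0, 0, 0],
    [0, -1, -72, 0, 0, 0],
    [0, -1, -88, 0, 0, 0],
    [0, -1, -95, 0, 0, 0],
    [0, -1, -95, 0, 0, 0],
    [0, -1, -95, 0, 0, 0]
  ]
}}

```text
time: 1.93
position: [0.4899, -0.0545, 0.0758]
ee_rot: [-0.517, 0.517, -0.482, 0.482]
contact_force: [-0.1, 0.5, -0.4]
opening: 0.0855
```

{"api": "send_rows", "payload": {
  "series": [
    [0, 0, 0, 0, 0, 0],
    [0, 0, 0, 0, 0, 0],
    [0, 0, 0, 0, 0, 0],
    [0, 0, 0, 0, 0, 0],
    [0, 0, 0, 0, 0, 0],
    [0, 0, 0, 0, 0, 0],
    [0, 0, 0, 0, 0, 0],
    [0, 0, 0, 0, 0, 0],
    [0, 0, 0, 0, 0, 0],
    [0, 0, 0, 0, 0, 0]
  ],
  "fingers": 1,
  "grip_force": 40
}}

```text
time: 2.77
position: [0.4906, -0.0537, 0.0759]
ee_rot: [0.518, -0.517, 0.482, -0.482]
contact_force: [0.0, 2.3, 6.5]
opening: 0.0319
```

{"api": "send_rows", "payload": {
  "series": [
    [0, 0, 8, 0, 0, 0],
    [0, 0, 18, 0, 0, 0],
    [0, 0, 32, 0, 0, 0],
    [0, 0, 45, 0, 0, 0],
    [0, 0, 50, 0, 0, 0],
    [0, 0, 50, 0, 0, 0]
  ]
}}

```text
time: 3.27
position: [0.4908, -0.054, 0.1265]
ee_rot: [0.518, -0.517, 0.482, -0.483]
contact_force: [0.3, -0.3, -1.8]
opening: 0.0318
```

Run:
```python
from h import *
p,d=shot('scene','s1')
cv2.imwrite('pics/s1z.png',cv2.resize(p[145:255,250:370,::-1],None,fx=6,fy=5,interpolation=cv2.INTER_CUBIC))
print(sense()['position'],sense()['contact_force'],sense()['opening'])
```

```text
[ 0.49026181 -0.05386826  0.1255491 ] [-0.86514592  0.65683538 -2.29088429] 0.032063854271455645
```

View pics/s1z.png

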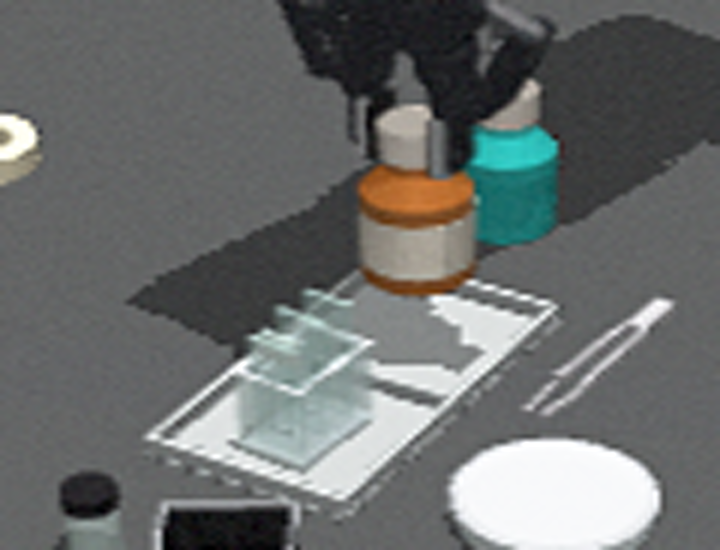

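The bottle hangs upright from the gripper, with its cap at (405,135) in the enlarged view. Next I move it to the side spot.

{"api": "send_rows", "payload": {
  "series": [
    [15, -30, 0, 0, 0, 0],
    [30, -62, 0, 0, 0, 0],
    [46, -94, 0, 0, 0, 0],
    [57, -116, 0, 0, 0, 0],
    [62, -126, 0, 0, 0, 0],
    [62, -126, -10, 0, 0, 0],
    [62, -126, -25, 0, 0, 0],
    [62, -126, -38, 0, 0, 0],
    [62, -126, -46, 0, 0, 0],
    [62, -126, -51, 0, 0, 0],
    [62, -126, -53, 0, 0, 0],
    [62, -126, -54, 0, 0, 0],
    [62, -126, -54, 0, 0, 0]
  ]
}}

```text
time: 4.4
position: [0.5519, -0.1788, 0.0721]
ee_rot: [0.518, -0.517, 0.482, -0.482]
contact_force: [-2.5, 2.3, 4.5]
opening: 0.0316
```

{"api": "send_rows", "payload": {
  "series": [
    [0, 0, 0, 0, 0, 0],
    [0, 0, 0, 0, 0, 0],
    [0, 0, 0, 0, 0, 0],
    [0, 0, 0, 0, 0, 0],
    [0, 0, 0, 0, 0, 0],
    [0, 0, 0, 0, 0, 0]
  ],
  "fingers": 0
}}

```text
time: 4.9
position: [0.5522, -0.1799, 0.0713]
ee_rot: [0.517, -0.517, 0.482, -0.482]
contact_force: [-0.4, 0.1, -0.5]
opening: 0.0854
```

{"api": "send_rows", "payload": {
  "series": [
    [0, 0, 30, 0, 0, 0],
    [0, 0, 65, 0, 0, 0],
    [2, 10, 95, 0, 0, 0],
    [12, 45, 100, 0, 0, 0],
    [20, 80, 100, 0, 0, 0],
    [29, 112, 100, 0, 0, 0],
    [34, 132, 100, 0, 0, 0],
    [35.5, 137.5, 97, 0, 0, 0],
    [35.5, 137.5, 75, 0, 0, 0],
    [35.5, 137.5, 45, 0, 0, 0],
    [35.5, 137.5, 15, 0, 0, 0],
    [35.5, 137.5, -15, 0, 0, 0],
    [35.5, 137.5, -36, 0, 0, 0],
    [35.5, 137.5, -47, 0, 0, 0],
    [35.5, 137.5, -47, 0, 0, 0],
    [35.5, 137.5, -47, 0, 0, 0]
  ]
}}

```text
time: 6.23
position: [0.5876, -0.0428, 0.0245]
ee_rot: [-0.517, 0.517, -0.482, 0.482]
contact_force: [0.3, 0.0, -0.1]
opening: 0.0856
```

{"api": "send_rows", "payload": {
  "series": [
    [0, 0, 0, 0, 0, 0],
    [0, 0, 0, 0, 0, 0],
    [0, 0, 0, 0, 0, 0],
    [0, 0, 0, 0, 0, 0],
    [0, 0, 0, 0, 0, 0],
    [0, 0, 0, 0, 0, 0],
    [0, 0, 0, 0, 0, 0],
    [0, 0, 0, 0, 0, 0],
    [0, 0, 0, 0, 0, 0],
    [0, 0, 0, 0, 0, 0]
  ],
  "fingers": 1,
  "grip_force": 40
}}

```text
time: 7.07
position: [0.5883, -0.0424, 0.0253]
ee_rot: [0.518, -0.517, 0.482, -0.483]
contact_force: [-1.1, -0.4, 6.7]
opening: 0.0355
```

{"api": "send_rows", "payload": {
  "series": [
    [0, 0, 5, 0, 0, 0],
    [0, 0, 14, 0, 0, 0],
    [0, 0, 26, 0, 0, 0],
    [0, 0, 38, 0, 0, 0],
    [0, 0, 42, 0, 0, 0],
    [0, 0, 42, 0, 0, 0]
  ]
}}

```text
time: 7.57
position: [0.5884, -0.0424, 0.0677]
ee_rot: [0.518, -0.517, 0.482, -0.483]
contact_force: [0.8, -0.4, -1.6]
opening: 0.0353
```

Run:
```python
from h import *
p,d=shot('scene','s2');s=sense();print(s['q'],s['position'],s['contact_force'],s['opening'])
cv2.imwrite('pics/s2z.png',cv2.resize(p[145:255,250:370,::-1],None,fx=6,fy=5,interpolation=cv2.INTER_CUBIC))
```

```text
[-7.19941083e-02  4.43872059e-01 -1.45968432e-01  9.79909856e-01
  1.22099590e-04  2.99945900e+00] [ 0.58791282 -0.04236198  0.06683019] [-0.2513241   0.1720359  -1.96956674] 0.03572531502939128
```

View pics/s2z.png

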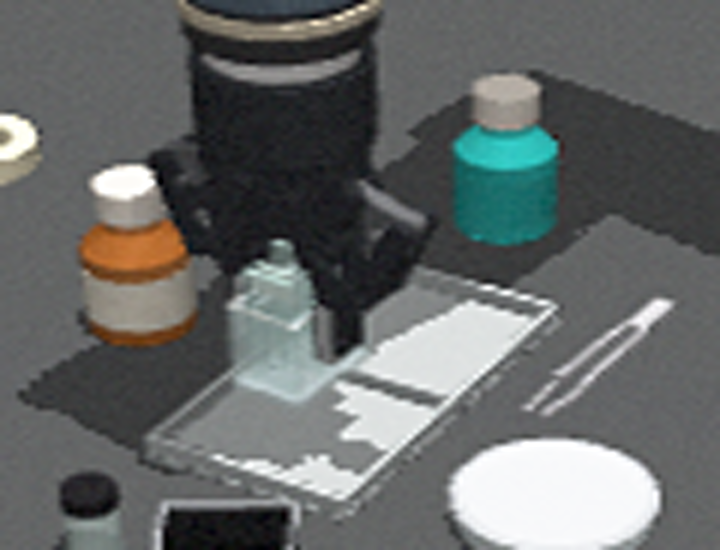

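The jar is lifted, with the slides showing at (280,260) in the enlarged view. The bottle stands upright on the side spot. Next I take the jar to the front bay.

{"api": "send_rows", "payload": {
  "series": [
    [-20, -3, 0, 0, 0, 0],
    [-45, -7, 0, 0, 0, 0],
    [-72, -11, 0, 0, 0, 0],
    [-92, -14, 0, 0, 0, 0],
    [-100, -15, 0, 0, 0, 0],
    [-100, -15, -5, 0, 0, 0],
    [-100, -15, -18, 0, 0, 0],
    [-100, -15, -30, 0, 0, 0],
    [-100, -15, -37, 0, 0, 0],
    [-100, -15, -40, 0, 0, 0],
    [-100, -15, -42, 0, 0, 0],
    [-100, -15, -42, 0, 0, 0]
  ]
}}

```text
time: 8.62
position: [0.4879, -0.0572, 0.0253]
ee_rot: [0.517, -0.517, 0.482, -0.482]
contact_force: [-7.1, 0.9, 16.1]
opening: 0.0354
```

{"api": "send_rows", "payload": {
  "series": [
    [0, 0, 0, 0, 0, 0],
    [0, 0, 0, 0, 0, 0],
    [0, 0, 0, 0, 0, 0],
    [0, 0, 0, 0, 0, 0],
    [0, 0, 0, 0, 0, 0],
    [0, 0, 0, 0, 0, 0]
  ],
  "fingers": 0
}}

```text
time: 9.12
position: [0.4877, -0.0573, 0.0242]
ee_rot: [0.517, -0.517, 0.482, -0.482]
contact_force: [-0.3, -0.4, -0.1]
opening: 0.0854
```

{"api": "send_rows", "payload": {
  "series": [
    [0, 0, 15, 0, 0, 0],
    [0, 0, 50, 0, 0, 0],
    [0, 0, 90, 0, 0, 0],
    [0, 0, 125, 0, 0, 0],
    [5, -8, 146, 0, 0, 0],
    [20, -38, 150, 0, 0, 0],
    [36, -70, 150, 0, 0, 0],
    [52, -100, 150, 0, 0, 0],
    [64, -122, 148, 0, 0, 0],
    [64.5, -122.7, 148, 0, 0, 0]
  ]
}}

```text
time: 9.95
position: [0.5539, -0.1838, 0.1715]
ee_rot: [-0.516, 0.517, -0.482, 0.483]
contact_force: [-1.0, 0.3, -0.8]
opening: 0.0851
```

Run:
```python
from h import *
np.set_printoptions(precision=4,suppress=True,linewidth=200)
p,d=shot('scene','s3');print(sense()['position'],sense()['q'])
P=pts('scene',d);m=(abs(P[...,2]-.098)<.004)&(np.hypot(P[...,0]-.552,P[...,1]+.18)<.03)&(p.min(2)>120)
print('cap',m.sum(),P[m].mean(0) if m.any() else 0, P[m].min(0),P[m].max(0))
print(rect(jar('scene',d,(.488,-.057))))
p,d=shot('top','t3');print(rect(jar('top',d,(.488,-.057))))
cv2.imwrite('pics/s3z.png',cv2.resize(p[145:255,280:400,::-1],None,fx=6,fy=5,interpolation=cv2.INTER_CUBIC))
```

```text
[ 0.5527 -0.182   0.1714] [-0.3181  0.3604  0.0068  1.2178 -0.0001  2.7559]
cap 65 [ 0.5498 -0.1764  0.0965] [ 0.532  -0.1932  0.0943] [ 0.5656 -0.1598  0.0989]
(array([485.4, -56.2]), array([59.8, 39.2]), 4.7, 147)
(array([487.8, -58.8]), array([55. , 34.5]), 1.2, 106)
```

View pics/s3z.png

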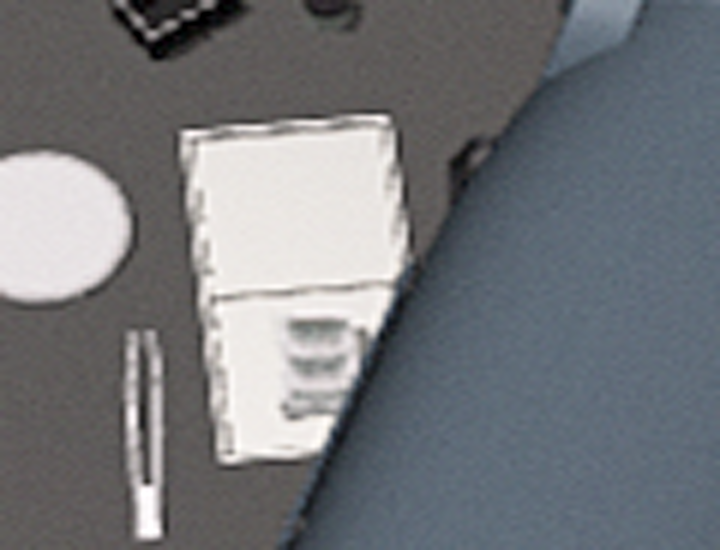

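View pics/s3.png

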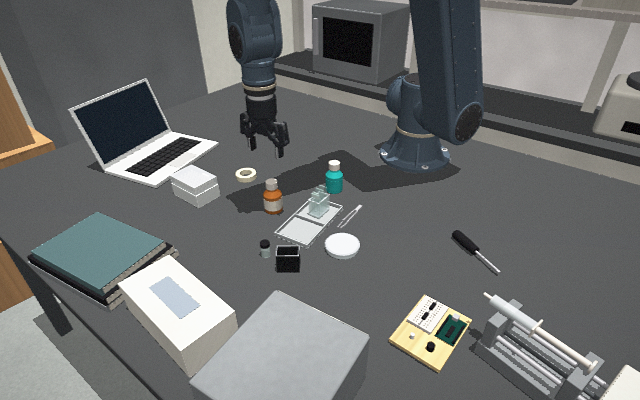

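The jar stands in the front bay, at (320,340) in the enlarged top view. The bottle is upright on the side spot, at (273,197) in the scene view.

{"api": "send_rows", "payload": {
  "series": [
    [0, 1, -30, 0, 0, 0],
    [0, 1, -60, 0, 0, 0],
    [0, 1, -84, 0, 0, 0],
    [0, 1, -96, 0, 0, 0],
    [0, 1, -100, 0, 0, 0],
    [0, 1, -100, 0, 0, 0],
    [0, 1, -100, 0, 0, 0]
  ]
}}

```text
time: 10.63
position: [0.5523, -0.1785, 0.0732]
ee_rot: [0.518, -0.517, 0.482, -0.482]
contact_force: [-0.7, 0.1, 0.2]
opening: 0.0853
```

{"api": "send_rows", "payload": {
  "series": [
    [0, 0, 0, 0, 0, 0],
    [0, 0, 0, 0, 0, 0],
    [0, 0, 0, 0, 0, 0],
    [0, 0, 0, 0, 0, 0],
    [0, 0, 0, 0, 0, 0],
    [0, 0, 0, 0, 0, 0],
    [0, 0, 0, 0, 0, 0],
    [0, 0, 0, 0, 0, 0],
    [0, 0, 0, 0, 0, 0],
    [0, 0, 0, 0, 0, 0]
  ],
  "fingers": 1,
  "grip_force": 40
}}

```text
time: 11.47
position: [0.5525, -0.179, 0.0729]
ee_rot: [0.518, -0.517, 0.482, -0.482]
contact_force: [-1.1, 2.0, 6.3]
opening: 0.0319
```

{"api": "send_rows", "payload": {
  "series": [
    [0, 0, 8, 0, 0, 0],
    [0, 0, 20, 0, 0, 0],
    [0, 0, 35, 0, 0, 0],
    [0, 0, 48, 0, 0, 0],
    [0, 0, 54, 0, 0, 0],
    [0, 0, 54, 0, 0, 0]
  ]
}}

```text
time: 11.97
position: [0.5528, -0.1794, 0.1277]
ee_rot: [0.517, -0.517, 0.482, -0.483]
contact_force: [-0.2, -0.9, -2.0]
opening: 0.0317
```

{"api": "send_rows", "payload": {
  "series": [
    [9, 30, 0, 0, 0, 0],
    [18, 62, 0, 0, 0, 0],
    [27, 96, 0, 0, 0, 0],
    [34, 122, 0, 0, 0, 0],
    [37.5, 134, 0, 0, 0, 0],
    [37.5, 134, -8, 0, 0, 0],
    [37.5, 134, -22, 0, 0, 0],
    [37.5, 134, -35, 0, 0, 0],
    [37.5, 134, -43, 0, 0, 0],
    [37.5, 134, -48, 0, 0, 0],
    [37.5, 134, -50, 0, 0, 0],
    [37.5, 134, -50, 0, 0, 0]
  ]
}}

```text
time: 12.97
position: [0.5896, -0.0455, 0.0767]
ee_rot: [0.517, -0.517, 0.482, -0.482]
contact_force: [-0.3, -0.2, -1.9]
opening: 0.0313
```

{"api": "send_rows", "payload": {
  "series": [
    [0, 0, 0, 0, 0, 0],
    [0, 0, 0, 0, 0, 0],
    [0, 0, 0, 0, 0, 0],
    [0, 0, 0, 0, 0, 0],
    [0, 0, 0, 0, 0, 0],
    [0, 0, 0, 0, 0, 0]
  ],
  "fingers": 0
}}

```text
time: 13.47
position: [0.5896, -0.0451, 0.0763]
ee_rot: [0.517, -0.517, 0.482, -0.482]
contact_force: [1.0, 0.4, 0.0]
opening: 0.0856
```

{"api": "send_rows", "payload": {
  "series": [
    [0, 0, 20, 0, 0, 0],
    [0, 0, 55, 0, 0, 0],
    [0, 0, 95, 0, 0, 0],
    [0, 0, 128, 0, 0, 0],
    [10, -30, 130, 0, 0, 0],
    [10, -70, 130, 0, 0, 0],
    [10, -110, 130, 0, 0, 0],
    [10, -150, 130, 0, 0, 0],
    [10, -170, 130, 0, 0, 0],
    [10, -170, 130, 0, 0, 0]
  ]
}}

```text
time: 14.3
position: [0.5992, -0.2194, 0.2058]
ee_rot: [-0.516, 0.516, -0.483, 0.483]
contact_force: [-1.5, 0.5, -0.4]
opening: 0.0853
```

Run:
```python
from h import *
np.set_printoptions(precision=4,suppress=True,linewidth=200)
p,d=shot('scene','s4')
print(rect(jar('scene',d,(.488,-.057))))
P=pts('scene',d);m=(abs(P[...,2]-.102)<.004)&(np.hypot(P[...,0]-.59,P[...,1]+.045)<.03)
print('cap',P[m].mean(0))
cv2.imwrite('pics/s4z.png',cv2.resize(p[170:260,260:360,::-1],None,fx=7,fy=6,interpolation=cv2.INTER_CUBIC))
p,d=shot('top','t4');print(rect(jar('top',d,(.488,-.057))),sense()['position'])
P=pts('top',d);m=(abs(P[...,2]-.102)<.004)&(np.hypot(P[...,0]-.59,P[...,1]+.045)<.03)
print('cap',P[m].mean(0))
cv2.imwrite('pics/t4z.png',cv2.resize(p[145:255,280:400,::-1],None,fx=6,fy=5,interpolation=cv2.INTER_CUBIC))
for n,dd in(('top',d),('scene',np.load('pics/s4.npz')['d'])):
    Q,ij=tops(n,dd,(.488,-.057))
    k=np.digitize(Q[:,0],[.478,.498])
    for i in range(3):
        q=Q[k==i]
        if len(q):print(n,i,len(q),q.mean(0),q.min(0),q.max(0))
print((pts('top',d)[203:232,322:345,2]*1000).astype(int))
```

```text
(array([485.4, -55.5]), array([57.1, 36. ]), 4.2, 141)
cap [ 0.5879 -0.0435  0.1007]
(array([487.6, -58.9]), array([53. , 34.5]), 1.4, 113) [ 0.5993 -0.2157  0.2059]
cap [ 0.5887 -0.0457  0.1022]
top 0 17 [ 0.468  -0.0593  0.0854] [ 0.466  -0.0699  0.0794] [ 0.47   -0.0475  0.0893]
top 1 17 [ 0.4879 -0.0589  0.0853] [ 0.4856 -0.0694  0.0806] [ 0.4897 -0.047   0.0897]
top 2 14 [ 0.5077 -0.0564  0.0859] [ 0.5056 -0.0692  0.0821] [ 0.5098 -0.0465  0.0892]
scene 0 18 [ 0.466  -0.0566  0.0823] [ 0.4631 -0.0693  0.0792] [ 0.4696 -0.0453  0.0853]
scene 1 16 [ 0.4857 -0.0562  0.0824] [ 0.4821 -0.0691  0.0795] [ 0.4881 -0.0456  0.0855]
scene 2 17 [ 0.5063 -0.0511  0.0822] [ 0.5013 -0.0601  0.0792] [ 0.5085 -0.042   0.0852]
[[  11   15   11    9   10    6    2    0    7   11    8    6    7    3    1    8    0    3    3   10    8    1    9]
 [   9    1    0   11    3    3    5    9    6    1    2    3   10    6    5    1    4    5    6    3    0   -1   -1]
 [   6    8    5    4   11    5    6   -2    8    6    4    4    2    7    3    0    3    5   11   12    3    2    7]
 [   7    2   13    5 
[... 2346 characters left out ...]
  9    5    5    5   17   40   44   36   39   44   36   39   35   32   37   34   39    5    1    3    2  719]
 [  10    0    9    4    4   14   21   23   23   15   17   20   16   14   18   15   12    7    0   12    7  718  718]
 [   5    4    9    2    8    3    6    0    4    4    4    3    6    1    1   -1    3    4    8    1    3  717  718]
 [   5    4    6   15    2    4    5    1    5    2   10    8    0    4   11    4   11    1    5   12  678  711  689]
 [   3    3    7    4    2    8    5    2    3    2    6    4    0   10    4    3    6    6    3    8  705  713  708]
 [   8    3    6    5    7    9    2    2    7    6    4    2    3   -1    1    8    7    5    4  675  697  708  715]]
```

View pics/s4z.png

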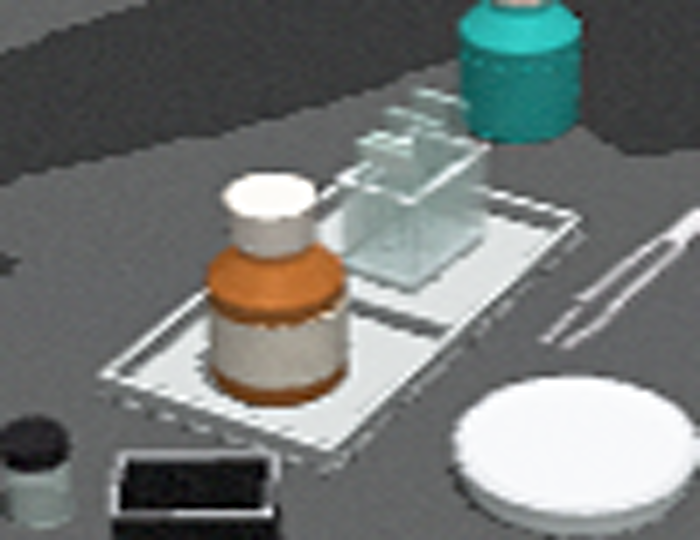

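View pics/t4z.png

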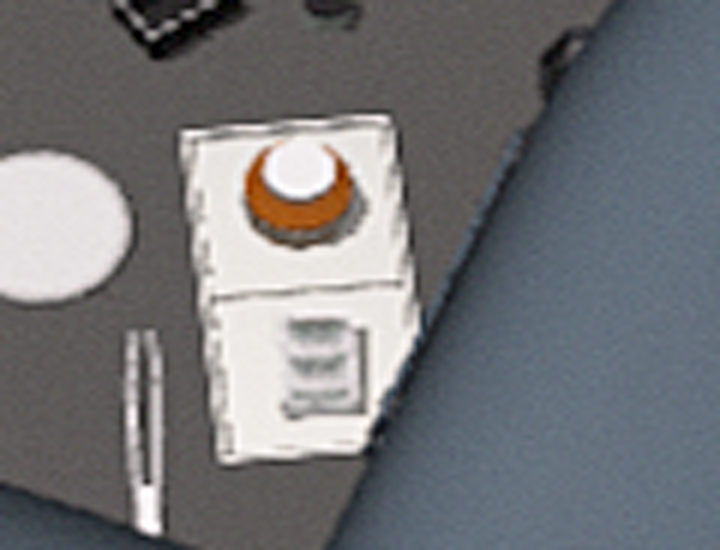

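The bottle stands in the back bay at (275,290) and the jar in the front bay, both upright (enlarged scene view). The far slide, at jar +x, is only 18 mm wide at its top, against 24 mm for the other two. Its missing corner is on the −y side, so it is the notched slide and its label faces the robot. I'll grip it by its long edges.

{"api": "send_rows", "payload": {
  "series": [
    [-17, 30, 0, 0, 0, 0],
    [-36, 63, 0, 0, 0, 0],
    [-55, 96, 0, 0, 0, 0],
    [-74, 128, 0, 0, 0, 0],
    [-87, 152, 0, 0, 0, 0],
    [-91.5, 159.7, 0, 0, 0, 0],
    [-91.5, 159.7, -25, 0, 0, 0],
    [-91.5, 159.7, -55, 0, 0, 0],
    [-91.5, 159.7, -85, 0, 0, 0],
    [-91.5, 159.7, -110, 0, 0, 0],
    [-91.5, 159.7, -125, 0, 0, 0],
    [-91.5, 159.7, -125, 0, 0, 0],
    [-91.5, 159.7, -125, 0, 0, 0]
  ]
}}

```text
time: 15.48
position: [0.5078, -0.0548, 0.0811]
ee_rot: [-0.517, 0.518, -0.482, 0.481]
contact_force: [0.2, -0.2, -0.3]
opening: 0.0856
```

Run:
```python
from h import *
p,d=shot('scene','s5');s=sense();print(s['position'],s['q'])
cv2.imwrite('pics/s5z.png',cv2.resize(p[140:240,270:370,::-1],None,fx=6,fy=6,interpolation=cv2.INTER_CUBIC))
```

```text
[ 0.50859846 -0.05496252  0.08198006] [-1.07728179e-01  3.12245705e-01 -3.14841728e-01  9.43189277e-01
  1.32251419e-04  2.96295120e+00]
```

View pics/s5z.png

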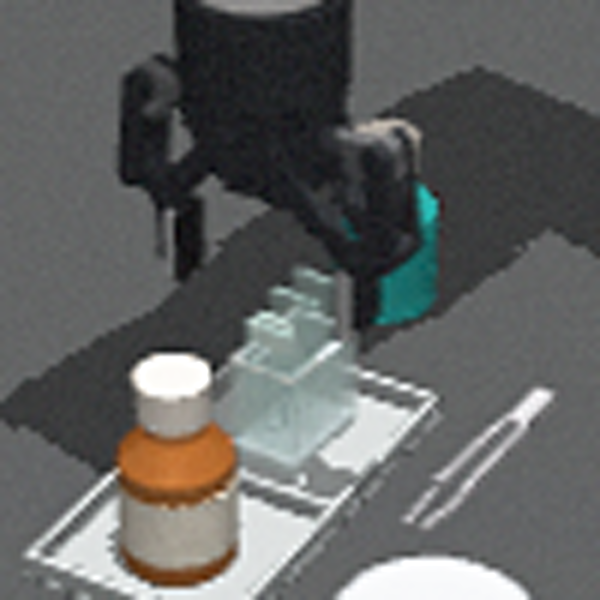

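The fingers straddle the slides. The frosted slide is the front one at (270,330), with its notch at the left.

{"api": "send_rows", "payload": {
  "series": [
    [0, -1, -8, 0, 0, 0],
    [0, -1, -16, 0, 0, 0],
    [0, -1, -20, 0, 0, 0],
    [0, -1, -20, 0, 0, 0]
  ]
}}

```text
time: 15.87
position: [0.5076, -0.0563, 0.0605]
ee_rot: [-0.517, 0.517, -0.483, 0.482]
contact_force: [0.3, 0.7, 0.7]
opening: 0.0855
```

{"api": "send_rows", "payload": {
  "series": [
    [0, 0, 0, 0, 0, 0],
    [0, 0, 0, 0, 0, 0],
    [0, 0, 0, 0, 0, 0],
    [0, 0, 0, 0, 0, 0],
    [0, 0, 0, 0, 0, 0],
    [0, 0, 0, 0, 0, 0],
    [0, 0, 0, 0, 0, 0],
    [0, 0, 0, 0, 0, 0],
    [0, 0, 0, 0, 0, 0],
    [0, 0, 0, 0, 0, 0],
    [0, 0, 0, 0, 0, 0],
    [0, 0, 0, 0, 0, 0]
  ],
  "fingers": 1,
  "grip_force": 40
}}

```text
time: 16.87
position: [0.5084, -0.0564, 0.0615]
ee_rot: [0.517, -0.517, 0.482, -0.482]
contact_force: [-0.3, -0.3, 5.5]
opening: 0.0237
```

Run:
```python
from h import *
p,d=shot('scene','s6');s=sense();print(s['position'],s['contact_force'],s['torque'])
cv2.imwrite('pics/s6z.png',cv2.resize(p[140:240,270:370,::-1],None,fx=6,fy=6,interpolation=cv2.INTER_CUBIC))
```

```text
[ 0.50835351 -0.05642009  0.06151351] [-0.49329261 -0.90736629  4.89064028] [-0.25220826  0.02946831 -0.05732666]
```

View pics/s6z.png

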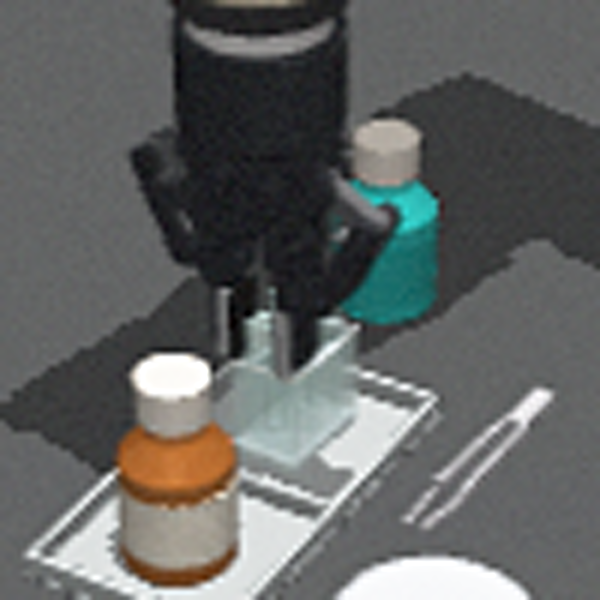

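The fingers have closed on the slide, at (255,330). Now a slow vertical draw.

{"api": "send_rows", "payload": {
  "series": [
    [0, 0, 3, 0, 0, 0],
    [0, 0, 8, 0, 0, 0],
    [0, 0, 14, 0, 0, 0],
    [0, 0, 20, 0, 0, 0],
    [0, 0, 27, 0, 0, 0],
    [0, 0, 34, 0, 0, 0],
    [0, 0, 42, 0, 0, 0],
    [0, 0, 50, 0, 0, 0],
    [0, 0, 58, 0, 0, 0],
    [0, 0, 66, 0, 0, 0],
    [0, 0, 75, 0, 0, 0],
    [0, 0, 80, 0, 0, 0],
    [0, 0, 80, 0, 0, 0]
  ]
}}

```text
time: 18.0
position: [0.5088, -0.0564, 0.1426]
ee_rot: [0.518, -0.517, 0.482, -0.483]
contact_force: [-0.1, -0.7, -0.4]
opening: 0.0238
```

Run:
```python
from h import *
p,d=shot('scene','s7');s=sense();print(s['position'],s['contact_force'],s['opening'])
cv2.imwrite('pics/s7z.png',cv2.resize(p[130:240,270:370,::-1],None,fx=6,fy=5.4,interpolation=cv2.INTER_CUBIC))
```

```text
[ 0.50849731 -0.05638724  0.14188497] [ 0.56233352  0.15820236 -0.17554385] 0.023519779367258197
```

View pics/s7z.png

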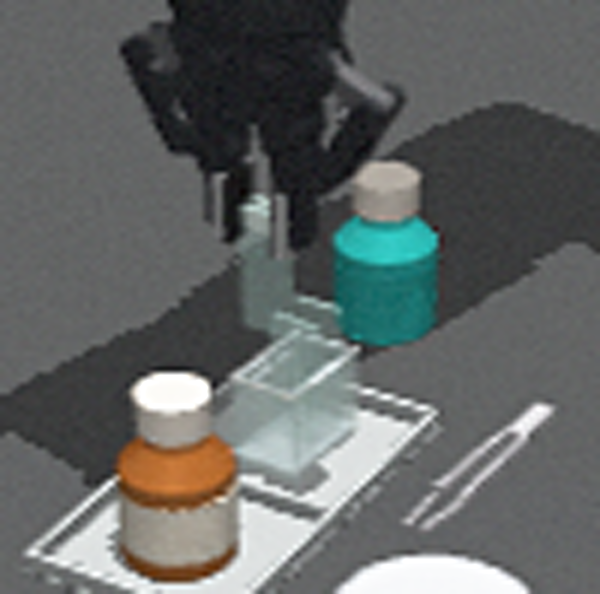

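The slide is out of the jar and upright, at (265,260). The two plain slides and the jar stay put. Next I raise it and turn it half round, so the label faces away from the robot.

{"api": "send_rows", "payload": {
  "series": [
    [0, 0, 15, 0, 0, 0],
    [0, 0, 40, 0, 0, 0],
    [0, 0, 70, 0, 0, 0],
    [0, 0, 100, 0, 0, 0],
    [-3, 0, 130, 0, 0, 3],
    [-8, 0, 150, 0, 0, 8],
    [-12, 0, 160, 0, 0, 14],
    [-16, 0, 160, 0, 0, 20],
    [-20, 0, 160, 0, 0, 26],
    [-20, 0, 160, 0, 0, 32],
    [-20, 0, 160, 0, 0, 38],
    [-20, 0, 160, 0, 0, 44],
    [-20, 0, 160, 0, 0, 50],
    [-20, 0, 160, 0, 0, 56],
    [-20, 0, 160, 0, 0, 62],
    [-20, 0, 160, 0, 0, 68],
    [-20, 0, 160, 0, 0, 74],
    [-20, 0, 160, 0, 0, 80],
    [-20, 0, 160, 0, 0, 86],
    [-20, 0, 160, 0, 0, 90]
  ]
}}

```text
time: 19.72
position: [0.4879, -0.0563, 0.3007]
ee_rot: [0.707, -0.707, -0.026, 0.027]
contact_force: [-0.3, 0.4, -0.2]
opening: 0.0232
```

{"api": "send_rows", "payload": {
  "series": [
    [0, 0, 0, 0, 0, 5],
    [0, 0, 0, 0, 0, 11],
    [0, 0, 0, 0, 0, 17],
    [0, 0, 0, 0, 0, 23],
    [0, 0, 0, 0, 0, 29],
    [0, 0, 0, 0, 0, 35],
    [0, 0, 0, 0, 0, 41],
    [0, 0, 0, 0, 0, 47],
    [0, 0, 0, 0, 0, 53],
    [0, 0, 0, 0, 0, 59],
    [0, 0, 0, 0, 0, 65],
    [0, 0, 0, 0, 0, 71],
    [0, 0, 0, 0, 0, 77],
    [0, 0, 0, 0, 0, 83],
    [0, 0, 0, 0, 0, 87],
    [0, 0, 0, 0, 0, 90],
    [0, 0, 0, 0, 0, 90],
    [0, 0, 0, 0, 0, 90]
  ]
}}

```text
time: 21.22
position: [0.488, -0.0563, 0.3008]
ee_rot: [0.483, -0.482, -0.517, 0.517]
contact_force: [0.1, 0.4, 0.3]
opening: 0.0237
```

Run:
```python
from h import *
from scipy.spatial.transform import Rotation as Ro
s=sense();q=s['ee_rot'];print(s['q'],s['position'],s['opening'],Ro.from_quat(q[[1,2,3,0]]).as_matrix().round(3))
```

```text
[-1.14851345e-01  1.66360352e-01  7.02033513e-02  1.47536863e+00
 -6.79649594e-05 -1.83204177e-01] [ 0.48799218 -0.05631529  0.30084336] 0.023662400997259567 [[-0.068 -0.001 -0.998]
 [ 0.998  0.    -0.068]
 [ 0.    -1.     0.001]]
```

{"api": "send_rows", "payload": {
  "series": [
    [3, 0, 2, 0.2, -3, 0],
    [10, 0, 5, 0.5, -8, 0],
    [17, 0, 8, 0.9, -13, 0],
    [24, 0, 10, 1.2, -18, 0],
    [31, 0, 12, 1.6, -23, 0],
    [38, 0, 14, 1.9, -28, 0],
    [45, 0, 16, 2.2, -33, 0],
    [52, 0, 18, 2.6, -38, 0],
    [59, 0, 20, 2.9, -43, 0],
    [66, 0, 20, 3.3, -48, 0],
    [73, 0, 20, 3.6, -53, 0],
    [80, 0, 20, 4.0, -58, 0],
    [87, 0, 20, 4.3, -63, 0],
    [94, 0, 20, 4.6, -68, 0],
    [100, 0, 20, 4.9, -72, 0],
    [100, 0, 20, 5.1, -75, 0],
    [100, 0, 20, 5.1, -75, 0],
    [100, 0, 20, 5.1, -75, 0],
    [100, 0, 20, 5.1, -75, 0]
  ]
}}

```text
time: 22.8
position: [0.5879, -0.0564, 0.32]
ee_rot: [-0.089, 0.677, 0.724, -0.095]
contact_force: [-0.8, -0.3, -0.1]
opening: 0.0234
```

Run:
```python
from h import *
from scipy.spatial.transform import Rotation as Ro
p,d=shot('scene','s8');s=sense();q=s['ee_rot'];print(s['q'],s['position'],s['opening'],Ro.from_quat(q[[1,2,3,0]]).as_matrix().round(3))
u,v=map(int,proj('scene',s['position']));print(u,v)
cv2.imwrite('pics/s8z.png',cv2.resize(p[v-45:v+45,u-50:u+50,::-1],None,fx=6,fy=6,interpolation=cv2.INTER_CUBIC))
p,d=shot('top','t8');u,v=map(int,proj('top',s['position']))
cv2.imwrite('pics/t8z.png',cv2.resize(p[v-45:v+45,u-50:u+50,::-1],None,fx=6,fy=6,interpolation=cv2.INTER_CUBIC))
```

```text
[-0.25585907 -0.09798673 -1.13087028 -0.75942558  0.31236531 -0.08717195] [ 0.58827207 -0.05643216  0.32112983] 0.023955749659377728 [[-0.068  0.964 -0.256]
 [ 0.998  0.065 -0.019]
 [-0.001 -0.257 -0.966]]
290 121
```

View pics/s8z.png

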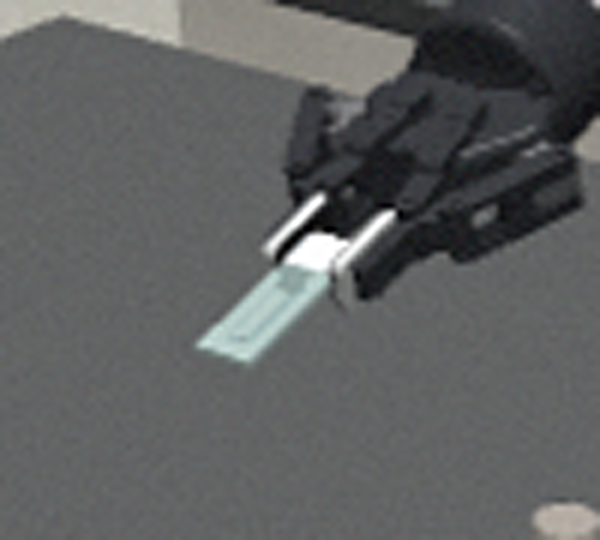

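View pics/t8z.png

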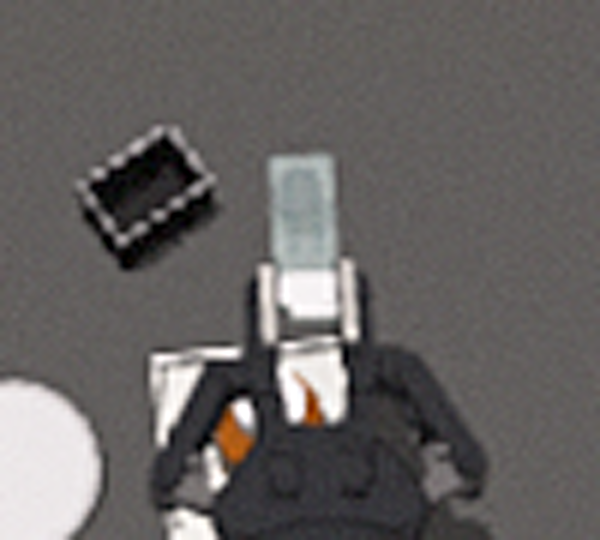

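View pics/s8.png

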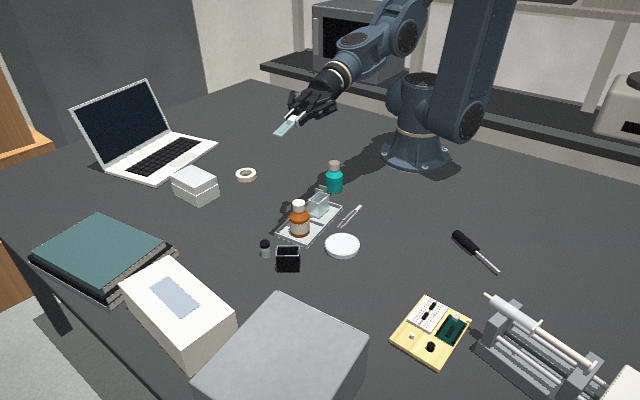

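The white frosted face looks up at (312,250), and the slide is held level-ish well above everything else. Joint 3 is close to its limit, so I'll ease the tool forward and then recheck.

{"api": "send_rows", "payload": {
  "series": [
    [8, 0, 0, 0, 0, 0],
    [18, 0, 0, 0, 0, 0],
    [28, 0, 0, 0, 0, 0],
    [38, 0, 0, 0, 0, 0],
    [48, 0, 0, 0, 0, 0],
    [55, 0, 0, 0, 0, 0],
    [60, 0, 0, 0, 0, 0],
    [60, 0, 0, 0, 0, 0],
    [60, 0, 0, 0, 0, 0],
    [60, 0, 0, 0, 0, 0],
    [60, 0, 0, 0, 0, 0],
    [60, 0, 0, 0, 0, 0]
  ]
}}

```text
time: 23.9
position: [0.6478, -0.0564, 0.3213]
ee_rot: [-0.087, 0.677, 0.725, -0.095]
contact_force: [-0.2, -0.3, 0.2]
opening: 0.0234
```

Run:
```python
from h import *
np.set_printoptions(precision=4,suppress=True,linewidth=200)
p,d=shot('scene','s9');s=sense();print(s['q'],s['joint_vel'],s['position'],s['opening'],s['time'])
for n in('scene','top'):
    if n=='top': p,d=shot('top','t9')
    P=pts(n,d)-s['position']
    m=(P[...,0]>-.002)&(P[...,0]<.07)&(abs(P[...,1]-.03*0)<.02)&(abs(P[...,2])<.06)&(d>0)
    Q=P[m];print(n,m.sum(),Q.min(0),Q.max(0));A=np.c_[Q[:,:2],np.ones(len(Q))];c=np.linalg.lstsq(A,Q[:,2],rcond=None)[0];print('plane',c,'tilt',np.degrees(np.arctan(np.hypot(*c[:2]))))
    m2=(p.min(2)>215)&(np.abs(P).max(2)<.05);print('white',m2.sum(),P[m2].mean(0) if m2.any() else '')
    u,v=map(int,proj(n,s['position']))
    cv2.imwrite(f'pics/{n}9z.png',cv2.resize(p[v-30:v+30,u-35:u+35,::-1],None,fx=8,fy=8,interpolation=cv2.INTER_CUBIC))
    print(n,rect(jar(n,d,(.488,-.057))))
    Q,_=tops(n,d,(.488,-.057));k=np.digitize(Q[:,0],[.478,.498]);print([(int((k==i).sum())) for i in range(3)])
    P+=s['position'];m=(abs(P[...,2]-.101)<.005)&(np.hypot(P[...,0]-.589,P[...,1]+.045)<.03);print('cap',m.sum(),P[m].mean(0) if m.any() else '')
```

```text
[-0.2139  0.0119 -1.0367 -0.7798  0.2719 -0.0761] [ 0.0011  0.0015  0.0021 -0.0006  0.0008  0.0001] [ 0.6478 -0.0564  0.3214] 0.023545261917747504 23.95
scene 240 [-0.002  -0.0182 -0.0132] [0.0527 0.0189 0.0098]
plane [-0.2828 -0.0714  0.0037] tilt 16.263152977586092
white 66 [-0.0131 -0.0047  0.0095]
scene (array([487. , -55.7]), array([55.7, 38.3]), 4.8, 155)
[19, 19, 0]
cap 93 [ 0.5883 -0.0429  0.1005]
top 214 [-0.0016 -0.0194 -0.0128] [0.0554 0.0165 0.0156]
plane [-0.3014 -0.035   0.0074] tilt 16.880101643221753
white 68 [-0.0122 -0.0027  0.0113]
top (array([0., 0.]), array([0., 0.]), 0.0, 0)
[0, 0, 0]
cap 0
```

View pics/top9z.png

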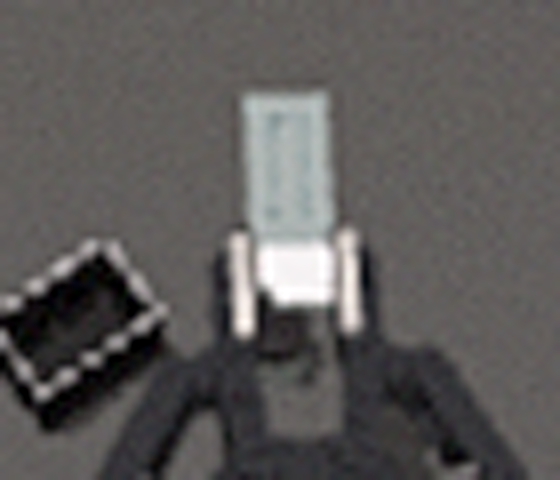

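View pics/s9.png

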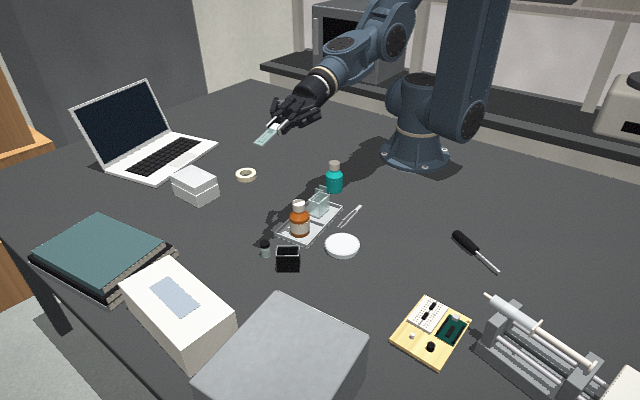

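The notch shows at the lower left of the white end (262,298). Turned frosted-end up, that is the top right, so the label face is up. The slide is about 16° from level at z ≈ 0.3 m, the arm is still, and the bottle and jar (with two slides) stand in their bays.

```bash
python3 -c "
from rig import sign_off
print(sign_off())"
```

```text
the job is handed in; nothing more can be done
None
```

The job is done and handed in at about 24 s of the 58 s allowed. I swapped the bottle and jar by way of the side spot. Then I drew the notched slide out by its frosted end, turned it half round, and tipped it so its label looks up.

**Slide:** my last checks put it about 16–17° from level (two camera views) at z ≈ 0.3 m, against about 0.10 m for the bottle top. The white face and notch position both show the label side up. The arm was still, with the slide held at 23.5 mm opening.

**Jar and bottle:** the jar is upright in the front bay with the two plain slides in it, and the bottle is upright in the back bay. For that last check only the scene camera could see them, because the arm hid them from the top view.

**Disagreements:**
- The two cameras differed by 2–3 mm on positions and by about 3° on the jar's turn.
- The finger opening reads 1–2 mm under the true width.

**Other things on the bench:** I checked these only by eye in the last picture and saw nothing displaced.

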